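Set up the price stands on the fish display board

ROBOT

A 6-joint arm with a two-finger parallel gripper is mounted at the origin on the work surface. World frame = base frame: x ahead of the robot, y to its left, z up, the work surface at z = 0. Lengths are in mm, angles in degrees, forces in N, time in s.
With the tool pointing down it reaches from about 350 to 850 mm from the base axis. Payload 8.1 kg.
Tool frame: the origin (TCP) lies midway between the tips of the shut fingers; the grasp point (between the pads) lies 19 mm behind it; z points along the fingers, y is the line along which they close (so a half turn about z gives the same grasp; the last joint's range is limited). The gripper opens to 85 mm and grips with 20 to 120 N. Pads are 22 mm wide; open, the fingers measure 114 mm over their backs; the gripper's body (76 mm by 85 mm) begins 54 mm behind the grasp point. The pads swing forward as they close: fully open they stand 13 mm farther back than shut.
Start: joints at [-74.106, 7.471, 85.268, -0, 87.261, -4.893], TCP at [212.956, -560.941, 231.292] pointing down, gripper open.
Joint ranges: [-169.43, 169.43], [-51.17, 129.36], [1.28, 143.12], [-76.62, 256.62], [0, 156.53], [-152.29, 152.29]. Speed limits (degrees/s): [136.94, 136.94, 159.86, 180, 180, 180].

INTERFACE

Orientations are given as [roll, pitch, yaw] about the fixed x, y, z axes, in that order (R = Rz(yaw) Ry(pitch) Rx(roll)).
In Python, from bench import r gives the robot as it stands. The module is installed in compiled form; this text tells all that it offers.
- The arm moves only by the tool jog_arm, never from a script. Its argument "rows" is a list of rows, each a list of 2 entries, a list of its own where there are three numbers: the shift along the tool's x, y, z in mm, then the turn, a rotation vector about the tool's x, y, z in rad. A call has 1 to 10 rows; each row is the pose to reach, as a shift and turn from the pose commanded when the call began, along the tool's axes at that moment; what a row does not reach only later rows make up. A row lasts 1/10 s, in which the tool goes at most 50 mm and 8.59 degrees, less where a joint would pass 70% of its speed; a pose out of reach is approached as far as the arm can. A call with a gripper value outside its range is refused whole. "grip" is the finger opening in mm, from 0 to 85.4, set as the call begins (left out, the last holds). The fingers move at their own pace and stop on an object; "force" is the grip in N (left out, the last holds). Time passes only in rows, so rows that repeat a pose let the fingers close. It gives the time, the measured TCP pose, the force, the opening and the grip force at its end, in the units of the state.
- r.sense(): the state, without advancing time (a new reading comes with each control period).
- r.snapshot(name): name is "scene" or "top"; returns (picture, depth): 384x512x3 uint8, blue, green, red; 384x512 float32, mm along the optical axis (not along the pixel's ray), 0 where there is no reading.
- r.camera_params(name): a dict with "fx", "fy", "cx", "cy" (pixels), "pose" (4x4, takes a point from camera to world coordinates). Camera axes: x right, y down, z forward; pixel columns grow to the right and rows downward; lengths in mm; the calibration is good to about 2 mm. A picture is of the moment at which its call begins. camera_params takes no time and is no camera call.
- r.hand_in(): hands the job in; it is judged then, once.
The state is a dict: "time": time; "joint_pos": joint angles; "qd": joint speeds; "joint_efforts": joint torques, N m; "tool_pos": TCP position; "tcp_rot": TCP orientation; "ft_force": force on the tool from outside, world axes, zero at the start; "wrist_torque": the same for the moment, N m; "finger_gap": finger opening in mm; "grip_force": force on a finger pad.
Only numpy, scipy, OpenCV 4.12 (cv2) and the standard library are available. Lean on these libraries where they do the work, as an engineer would, in place of code of your own. Each camera call takes 0.05 s, during which the arm holds its last target. There are 200 camera calls.

TASK

Set up the pine board for today's sale: slide each price stand over the board until the hole in its steel foot drops over one of the pins, so that the foot lies flat and square on the board with its wooden block towards you. Push a price plaque from the rack fully home, upright and about centred, into the slot of every stand once it is on its pin, and lay one fish pack lengthwise and flat on the board straight behind each stand, on your side of it with about two centimetres between. Do not disturb the other goods on the table.

Things in the scene. Friction and masses are not known exactly. Their poses are not given: they have to be found in the camera images.
- board: fixed pine display board, 240 mm deep (its x) by 360 mm wide (its y), 18 mm thick. Origin: centre of its underside. Its +x points to the customers' side, away from the robot; the three pins stand in a row near its +x edge. The part on the robot's side of the stands is where the packs lie.
- pin1 (a point): foot of the left steel pin (as seen from the robot), on the board's top face (18 mm above the mat), axes as the board's. The pin is 8 mm in diameter, 14 mm tall with a round top. Pins lie 100 mm from the board's centre towards +x, 115 mm apart along the board's y.
- pin2 (a point): foot of the middle steel pin (as seen from the robot), on the board's top face (18 mm above the mat), axes as the board's. The pin is 8 mm in diameter, 14 mm tall with a round top. Pins lie 100 mm from the board's centre towards +x, 115 mm apart along the board's y.
- pin3 (a point): foot of the right steel pin (as seen from the robot), on the board's top face (18 mm above the mat), axes as the board's. The pin is 8 mm in diameter, 14 mm tall with a round top. Pins lie 100 mm from the board's centre towards +x, 115 mm apart along the board's y.
- stand1: price stand (may be absent), 0.28 kg, lying loose on the board, turned any way: steel foot 6 mm thick, from x = -25 to +62 mm, 64 mm wide (y), with a 12 mm round hole at x = +44 mm, y = 0, and a pine block on it, 38 mm (x) by 60 mm (y), top 36 mm above the underside. Origin: on the underside, below the block's middle.
- stand2: another, the same as stand1. The slot for a plaque runs along the stand's y through the middle of its block (x = 0), open above and at both ends, 12 mm wide, its floor 12 mm above the underside of the foot (24 mm deep).
- stand3: another, the same as stand1. Any stand may go on any pin. In place, its x axis (block to hole) points along the board's +x, to the customers. The block can be gripped across its 38 mm.
- plaque1: blank wooden price plaque, 56 mm wide (its x), 9 mm thick (its y), 75 mm tall, 22 g; origin: middle of its lower edge, z up the plaque. Starts standing in the rack's groove. All alike; both faces are the same; there may be one more than needed.
- plaque2: blank wooden price plaque, 56 mm wide (its x), 9 mm thick (its y), 75 mm tall, 22 g; origin: middle of its lower edge, z up the plaque. Starts standing in the rack's groove. All alike; both faces are the same; there may be one more than needed.
- plaque3: blank wooden price plaque, 56 mm wide (its x), 9 mm thick (its y), 75 mm tall, 22 g; origin: middle of its lower edge, z up the plaque. Starts standing in the rack's groove. All alike; both faces are the same; there may be one more than needed.
- hole1 (a point): centre of the hole of stand1 at the underside of its foot: (44, 0, 0) mm in the stand's frame, axes as the stand's. A pack whose middle is at (-98, 0, 0) mm there lies 23 mm behind the foot.
- hole2 (a point): centre of the hole of stand2 at the underside of its foot: (44, 0, 0) mm in the stand's frame, axes as the stand's. A pack whose middle is at (-98, 0, 0) mm there lies 23 mm behind the foot.
- hole3 (a point): centre of the hole of stand3 at the underside of its foot: (44, 0, 0) mm in the stand's frame, axes as the stand's. A pack whose middle is at (-98, 0, 0) mm there lies 23 mm behind the foot.
- rack: fixed pine rack for the plaques, 240 mm long (its x), 42 mm wide, 30 mm high, with one groove 12 mm wide along its length, groove floor 12 mm above the mat. Origin: centre of its underside. It stands to the left or the right of the board.
- pack1: film-wrapped pack of dried fish on a foam tray, a closed rigid block 100 mm long (its x), 62 mm wide (its y), 26 mm high, 0.14 kg; origin: centre of its underside. Starts on the white slab. All alike; there may be one more than needed.
- pack2: film-wrapped pack of dried fish on a foam tray, a closed rigid block 100 mm long (its x), 62 mm wide (its y), 26 mm high, 0.14 kg; origin: centre of its underside. Starts on the white slab. All alike; there may be one more than needed.
- pack3: film-wrapped pack of dried fish on a foam tray, a closed rigid block 100 mm long (its x), 62 mm wide (its y), 26 mm high, 0.14 kg; origin: centre of its underside. Starts on the white slab. All alike; there may be one more than needed.
- slab: fixed white plastic slab 250 by 230 mm, 10 mm thick, on which the packs (and a roll of labels) start; origin: centre of its underside. It lies on the other side of the board from the rack.
- label_roll: bystander: roll of labels, 52 mm in diameter, 24 mm high, among the packs; origin: middle of its underside.
- soy_bottle: bystander: brown bottle, 56 mm in diameter, 150 mm tall, standing beyond the left end of the board; origin: middle of its underside.
- pickle_jar: bystander: jar, 72 mm in diameter, 90 mm tall, standing beyond the right end of the board; origin: middle of its underside.
- marker: bystander: marker pen, 130 mm long, 18 mm thick, lying between the robot and the board; origin: middle of its underside.
- calculator: bystander: pocket calculator, 90 by 56 by 12 mm, lying between the robot and the board; origin: middle of its underside.
Not all that is in view belongs to the job. Leave any red look-alike of the plaque2 alone.

How it is judged:
By the outcome, as a careful person would: the job done as asked, in the order asked, and still so for the second after the job is handed in, with the robot touching nothing.
Of stand1, stand2, stand3 only 2 to 3 are there at a start; the rules pass over those that are not, and their reading is None.
At some moment in a run one of stand1, stand2, stand3, pack1, pack2, pack3 may be knocked a few centimetres aside while the robot is not near it.
It also fails if it takes over 210 s, if anything falls off the work surface, if the arm or the gripper's body presses on something with over 40 N, if the wrist force passes 120 N, or if a joint passes its speed limit or range.

## Working session

There is one attempt and no reset: what is moved stays moved. The work goes in short steps, Python scripts to look and compute and a tool call to move; the robot and the scene stay as the last step left them, time stands still between calls to the robot, and variables do not carry over. Pictures are saved under pics/ and viewed, at most 14 in all, crops included, and the job is handed in when it is done.

Besides the shell and the picture viewer there is one more tool, called after ">>>" in YAML: its name, and indented under it one key for each argument. jog_arm: Moves the arm, as the interface text tells. Its arguments: {"type":"object","properties":{"rows":{"type":"array"},"grip":{"type":"number"},"force":{"type":"number"}},"required":["rows"]}

```bash
mkdir -p pics
cat > h.py <<'E'
import numpy as np, cv2
from bench import r
def cloud(name):
    img,d=r.snapshot(name); c=r.camera_params(name)
    v,u=np.mgrid[0:384,0:512]
    P=np.stack([(u-c['cx'])/c['fx']*d,(v-c['cy'])/c['fy']*d,d,np.ones_like(d)],-1)@np.array(c['pose']).T
    P[d==0]=np.nan
    return img,P[...,:3],c
E
python3 - <<'E'
from h import *
print(r.sense())
for n in('scene','top'):
    img,P,c=cloud(n); print(n,c)
    cv2.imwrite(f'pics/{n}0.png',cv2.resize(img,(800,600),interpolation=cv2.INTER_CUBIC)); np.save(n+'0.npy',P)
E
```

```text
{'time': 0.0, 'joint_pos': array([-7.41063244e+01,  7.51625463e+00,  8.53289046e+01, -1.36268818e-03,
        8.72610847e+01, -4.89326697e+00]), 'qd': array([-0.099041  ,  0.07243176, -0.06616943, -0.00267847,  0.0482249 ,
       -0.15894853]), 'joint_efforts': array([ 9.44142594e-04, -5.69398069e+01, -5.00552559e+01, -1.53831497e-04,
        1.45626845e-02, -1.44214675e-05]), 'tool_pos': array([ 212.79715493, -560.41336718,  230.23606556]), 'tcp_rot': array([-1.79894027e+02, -7.70653269e-03,  2.07870018e+01]), 'ft_force': array([0.01530487, 0.33516367, 0.21461652]), 'wrist_torque': array([-0.01317703,  0.01421652,  0.01118259]), 'grip_force': 0.0, 'finger_gap': 85.41477004365701}
scene {'fx': 392.50102403920863, 'fy': 392.50102403920863, 'cx': 262.8941534636442, 'cy': 191.78364760394717, 'pose': array([[-7.51309766e-01,  4.82419451e-01, -4.50338881e-01,
         1.11165698e+03],
       [ 6.59949697e-01,  5.49388623e-01, -5.12482720e-01,
         6.61312246e+02],
       [ 1.79425123e-04, -6.82234281e-01, -7.31133608e-01,
         9.66522549e+02],
       [ 0.00000000e+00,  0.00000000e+00,  0.00000000e+00,
         1.00000000e+00]])}
top {'fx': 491.8240315906172, 'fy': 491.8240315906172, 'cx': 259.9341902254572, 'cy': 188.7771879033026, 'pose': array([[ 1.45597673e-02, -9.93250567e-01,  1.15070952e-01,
         3.89712664e+02],
       [-9.99699414e-01, -1.21899048e-02,  2.12717542e-02,
         2.60892053e+00],
       [-1.97254780e-02, -1.15346075e-01, -9.93129492e-01,
         1.33841879e+03],
       [ 0.00000000e+00,  0.00000000e+00,  0.00000000e+00,
         1.00000000e+00]])}
```

View pics/top0.png

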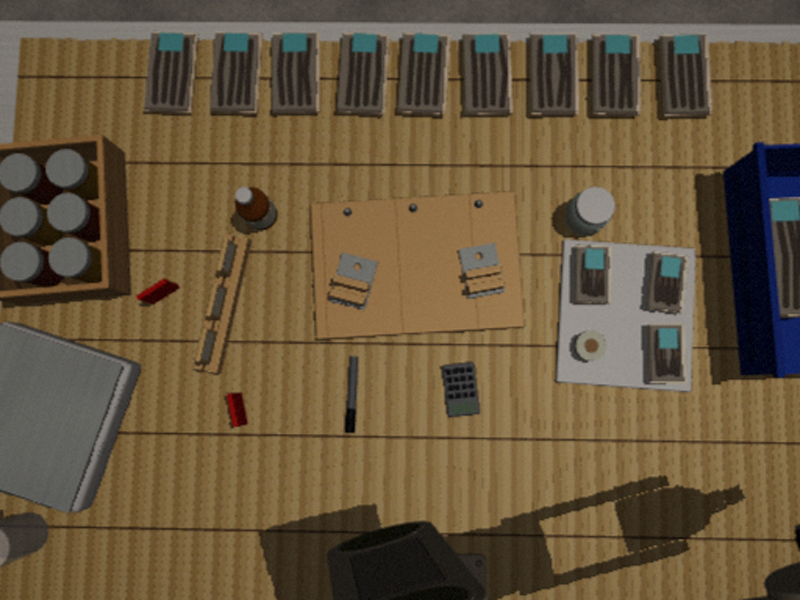

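View pics/scene0.png

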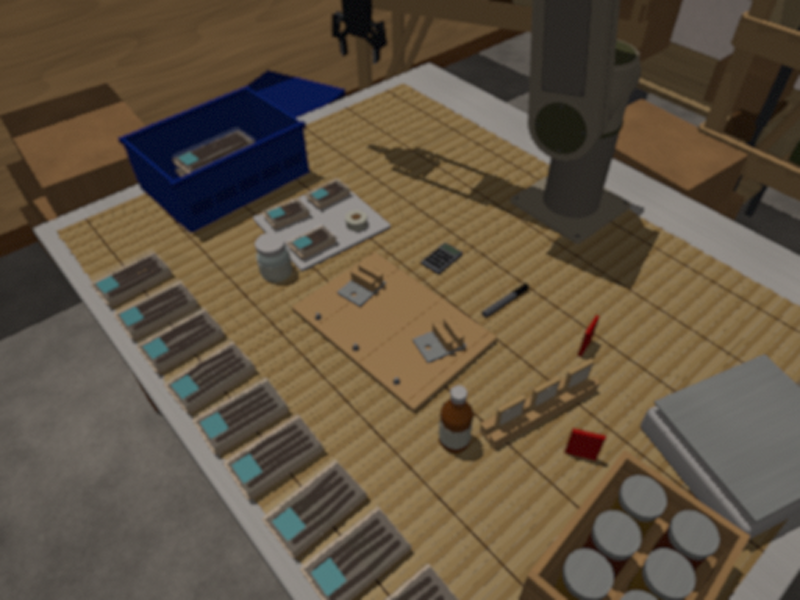

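The top view shows two stands (800x600 px: 353,280 and 482,270), pins at (347,212), (412,208) and (478,204), three grey plaques in the left rack, and three packs plus the label roll on the right slab. The scene view agrees. The red plaques off the rack are decoys.

```bash
cat >> h.py <<'E'
def ortho(P,img,x0,x1,y0,y1,zmin,zmax):
    "rects of height-band blobs; world xy in region"
    m=(P[...,0]>x0)&(P[...,0]<x1)&(P[...,1]>y0)&(P[...,1]<y1)&(P[...,2]>zmin)&(P[...,2]<zmax)
    n,l,s,_=cv2.connectedComponentsWithStats(m.astype(np.uint8),connectivity=8)
    out=[]
    for i in range(1,n):
        if s[i,4]<6: continue
        q=P[l==i]; (c,sz,a)=cv2.minAreaRect(q[:,:2].astype(np.float32))
        out.append((np.round(c,1),np.round(sz,1),round(a,1),np.round(np.median(q[:,2]),1),s[i,4],s[i,:2]+s[i,2:4]//2))
    return out
E
python3 - <<'E'
from h import *
P=np.load('top0.npy');img=cv2.imread('pics/top0.png')
S=600/384
def show(t,*a):
    print(t)
    for o in ortho(P,img,*a): print('  ',*o)
def at(u,v): return np.round(P[int(round(v/S)),int(round(u/S))],1)
print('board pts',[at(*p) for p in((320,210),(510,200),(325,328),(515,320))])
show('board',380,800,-250,250,12,22)
show('pins',600,800,-200,250,24,45)
show('blocks',400,660,-220,220,48,62)
show('feet',400,660,-220,220,21.5,30)
show('plaques',400,760,150,460,65,110)
show('rack',400,760,150,460,22,40)
show('packs',300,700,-520,-200,29,45)
show('tall',300,800,-400,450,70,200)
g=cv2.imread('pics/top0.png')[180:350,300:530]
cv2.imwrite('pics/c1.png',cv2.resize(g,None,fx=3.4,fy=3.4,interpolation=cv2.INTER_CUBIC))
E
```

```text
board pts [array([693. , 184.4,  14.5]), array([ 713.2, -147.8,   14.2]), array([483.3, 169.9,  19. ]), array([ 500.8, -157.3,   22.8])]
board
   [598.3  16.4] [240.6 360.1] 4.1 17.5 9401 [266 169]
   [602.4 132.3] [ 2.3 13.6] 39.6 20.8 6 [223 167]
   [ 573.4 -242.5] [ 5.5 11. ] 2.0 12.6 9 [361 179]
   [ 505.5 -243.2] [13.5 16.2] 89.7 12.8 13 [362 204]
   [ 480.5 -246.8] [ 6.7 10. ] 55.6 13.5 6 [363 213]
   [409.1 123.2] [14.1 54.1] 88.0 14.9 89 [225 238]
   [403.7 -60.8] [47.9 56. ] 0.8 13.9 214 [294 241]
   [ 418.1 -235.8] [8.  5.4] 0.2 12.2 7 [359 237]
pins
   [706.2 -90.9] [6.  5.5] 57.4 29.8 7 [306 129]
   [697.2  24.6] [5.6 5.5] 1.6 29.8 7 [263 132]
   [688.1 138.5] [7.2 5.5] 39.6 30.1 7 [221 135]
   [622.7 -85.1] [13.6 22.9] 19.1 25.6 22 [304 160]
   [ 616.8 -113.7] [20.6 32.8] 51.9 25.9 37 [313 162]
   [613.3 -72.4] [28.1 23.9] 13.4 25.3 33 [299 163]
   [608.2 135.8] [11.3  8.1] 1.8 25.2 14 [222 164]
   [606.6 119.5] [ 8.6 13.4] 0.8 26.8 14 [228 165]
blocks
   [582.1 -97.8] [13.4 59.5] 11.3 53.5 116 [309 173]
   [561.2 126. ] [59.6 12.9] 76.6 53.2 114 [224 180]
   [ 557.5 -10
[... 1155 characters left out ...]
.  385.6] [13.9 13.2] 89.9 30.3 31 [126 234]
packs
   [ 666.2 -261.4] [58.8 15.8] 52.1 38.9 42 [372 142]
   [ 582.3 -285.6] [61.1 98. ] 89.2 35.4 811 [379 175]
   [ 570.4 -412.3] [60.8 97.5] 83.3 35.7 822 [427 180]
   [ 449.4 -409.3] [97.5 62.2] 0.8 35.4 841 [426 226]
   [ 460.  -281.3] [49.  51.3] 28.2 33.9 291 [378 221]
tall
   [682.6 288.5] [47.3 54.9] 35.6 104.7 416 [161 131]
   [ 688.8 -279. ] [61.8 61.7] 56.1 89.1 495 [380 131]
   [600.6 336.9] [10.9 55.1] 79.2 85.7 109 [142 163]
   [551.  442.7] [ 9.3 19.8] 36.1 73.6 27 [103 181]
   [525.3 351.3] [10.9 55.8] 81.1 85.0 114 [136 192]
   [449.8 366.5] [10.9 55. ] 79.6 85.4 114 [129 221]
   [345.3 313.4] [55.  10.2] 14.1 74.3 78 [148 262]
```

View pics/c1.png

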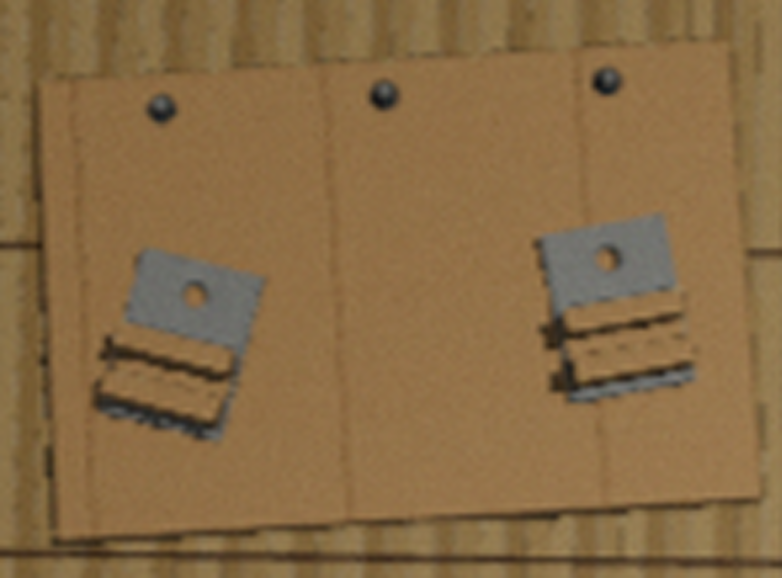

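```bash
cat >> h.py <<'E'
def go(x,y,z,yaw,frm=None):
    "tool-frame shift and z-turn (rad) from the present (or given) pose to a tool-down pose"
    s=r.sense(); p=np.array(s['tool_pos']); w=s['tcp_rot'][2]
    if frm is not None: p=np.array(frm[:3],float); w=frm[3]
    a=np.radians(w); d=np.array([x,y,z])-p
    sh=[d[0]*np.cos(a)+d[1]*np.sin(a), d[0]*np.sin(a)-d[1]*np.cos(a), -d[2]]
    t=-np.radians((yaw-w+180)%360-180)
    print(np.round(sh,1),round(t,4),'| now',np.round(p,1),np.round(s['tcp_rot'],2),'t',round(s['time'],2),'F',np.round(s['ft_force'],1))
E
python3 -c "
from h import *
go(569.8,-100.3,140,101.3,(212.956,-560.941,231.292,20.787))"
```

```text
[ 497.1 -304.    91.3] -1.4052 | now [ 213.  -560.9  231.3] [-1.7991e+02 -1.0000e-02  2.0790e+01] t 0.1 F [-0.5  0.3 -0.4]
```

>>> jog_arm:
  rows:
    - [[50,-30,9],[0,0,-0.14]]
    - [[100,-60,18],[0,0,-0.28]]
    - [[149,-91,27],[0,0,-0.42]]
    - [[199,-122,36],[0,0,-0.56]]
    - [[249,-152,46],[0,0,-0.7]]
    - [[298,-182,55],[0,0,-0.84]]
    - [[348,-213,64],[0,0,-0.98]]
    - [[398,-243,73],[0,0,-1.12]]
    - [[448,-274,82],[0,0,-1.26]]
    - [[497.1,-304,91.3],[0,0,-1.4052]]
  grip: 85

```text
time: 1.1
tool_pos: [516.2, -168.5, 153.4]
tcp_rot: [-180.0, -0.0, 101.6]
ft_force: [1.3, -1.2, 0.7]
finger_gap: 85.1
grip_force: 0.0
```

```bash
python3 -c "
from h import *
go(569.8,-100.3,140,101.3)"
```

```text
[56.  66.2 13.4] 0.0058 | now [ 516.2 -168.5  153.4] [-179.98   -0.    101.63] t 1.1 F [ 1.3 -1.2  0.7]
```

>>> jog_arm:
  rows:
    - [[20,22,5],[0,0,0.005]]
    - [[40,44,9],[0,0,0.005]]
    - [[56,66,13],[0,0,0.005]]
    - [[56,66,13],[0,0,0.005]]
    - [[56,66,13],[0,0,0.005]]
    - [[56,66,13],[0,0,0.005]]

```text
time: 1.7
tool_pos: [568.7, -103.3, 140.8]
tcp_rot: [-180.0, 0.0, 101.0]
ft_force: [-1.0, -0.2, 0.7]
finger_gap: 84.8
grip_force: 0.0
```

```bash
python3 -c "
from h import *
go(569.8,-100.3,140,101.3)
go(569.8,-100.3,27,101.3)"
```

```text
[2.7 1.6 0.8] -0.0054 | now [ 568.7 -103.3  140.8] [-179.96    0.    100.99] t 1.7 F [-1.  -0.2  0.7]
[  2.7   1.6 113.8] -0.0054 | now [ 568.7 -103.3  140.8] [-179.96    0.    100.99] t 1.7 F [-1.  -0.2  0.7]
```

>>> jog_arm:
  rows:
    - [[2.5,1.5,40],[0,0,-0.005]]
    - [[2.5,1.5,75],[0,0,-0.005]]
    - [[2.5,1.5,95],[0,0,-0.005]]
    - [[2.5,1.5,105],[0,0,-0.005]]
    - [[2.5,1.5,112],[0,0,-0.005]]
    - [[2.5,1.5,112],[0,0,-0.005]]
    - [[2.5,1.5,112],[0,0,-0.005]]

```text
time: 2.4
tool_pos: [571.2, -100.4, 30.3]
tcp_rot: [179.9, 0.1, 101.3]
ft_force: [-0.3, -0.8, -0.2]
finger_gap: 84.7
grip_force: 0.0
```

>>> jog_arm:
  rows:
    - [[0,0,0],[0,0,0]]
    - [[0,0,0],[0,0,0]]
    - [[0,0,0],[0,0,0]]
    - [[0,0,0],[0,0,0]]
    - [[0,0,0],[0,0,0]]
    - [[0,0,0],[0,0,0]]
    - [[0,0,0],[0,0,0]]
    - [[0,0,0],[0,0,0]]
    - [[0,0,0],[0,0,0]]
    - [[0,0,0],[0,0,0]]
  grip: 30
  force: 40

```text
time: 3.4
tool_pos: [570.7, -100.0, 29.7]
tcp_rot: [180.0, 0.0, 101.3]
ft_force: [-1.1, 0.1, 5.1]
finger_gap: 37.0
grip_force: 42.4
```

```bash
python3 -c "
from h import *
a=np.radians(4.3);X=np.array([np.cos(a),np.sin(a)])
for p in((688.8,138.7),(706.4,-90.7)): print('stand on pin',np.array(p)-44*X,'pack',np.array(p)-142*X)
t=np.array((706.4,-90.7))-44*X
go(t[0],t[1],49,94.3)"
```

```text
stand on pin [644.92385412 135.40093602] pack [547.19971104 128.05302079]
stand on pin [662.52385412 -93.99906398] pack [ 564.79971104 -101.34697921]
[-12.1  91.2 -19.3] 0.1222 | now [ 570.7 -100.    29.7] [1.7995e+02 2.0000e-02 1.0130e+02] t 3.4 F [-1.1  0.1  5.1]
```

>>> jog_arm:
  rows:
    - [[0,0,-12],[0,0,0]]
    - [[0,0,-22],[0,0,0]]
    - [[-3,20,-22],[0,0,0.03]]
    - [[-6,45,-22],[0,0,0.06]]
    - [[-9,70,-22],[0,0,0.09]]
    - [[-12,85,-22],[0,0,0.122]]
    - [[-12,92,-22],[0,0,0.122]]
    - [[-12,92,-22],[0,0,0.122]]
    - [[-12,92,-22],[0,0,0.122]]
    - [[-12,92,-22],[0,0,0.122]]

```text
time: 4.4
tool_pos: [662.0, -93.7, 50.8]
tcp_rot: [-180.0, -0.0, 94.3]
ft_force: [-0.3, 0.0, -2.3]
finger_gap: 37.5
grip_force: 41.5
```

Run:
```python
from h import *
go(663.4,-94,52,94.3); go(663.4,-94,30,94.3)
for n in ('scene',):
    img,P,c=cloud(n); T=np.linalg.inv(c['pose'])
    q=T@[706,-90,30,1]; u,v=c['fx']*q[0]/q[2]+c['cx'],c['fy']*q[1]/q[2]+c['cy']; print(u,v)
    u,v=int(u),int(v); g=img[v-40:v+40,u-50:u+50]
    cv2.imwrite('pics/s1.png',cv2.resize(g,None,fx=7,fy=7,interpolation=cv2.INTER_CUBIC))
```

```text
[-0.5  1.4 -1.2] 0.0005 | now [662.  -93.7  50.8] [-1.7995e+02 -1.0000e-02  9.4330e+01] t 4.4 F [-0.3  0.  -2.3]
[-0.5  1.4 20.8] 0.0005 | now [662.  -93.7  50.8] [-1.7995e+02 -1.0000e-02  9.4330e+01] t 4.4 F [-0.3  0.  -2.3]
202.96721716182728 201.3321588085338
```

View pics/s1.png

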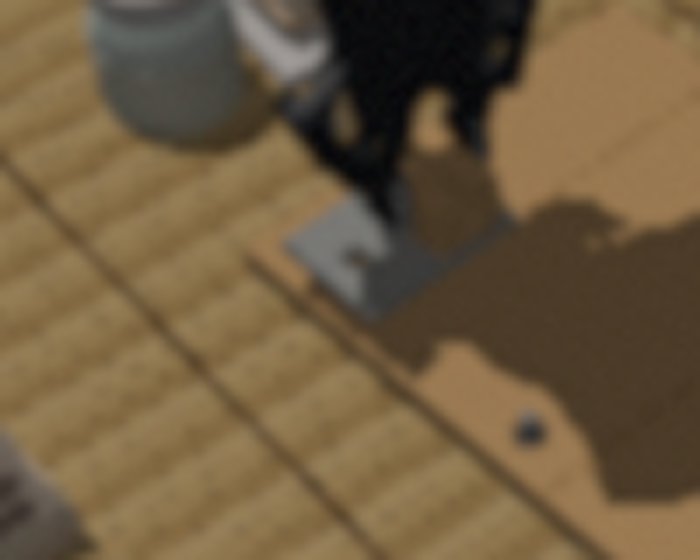

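The crop shows the stand held level, its hole at about (355,262) above the hidden pin3. Next I lower it gently.

>>> jog_arm:
  rows:
    - [[0,1,5],[0,0,0]]
    - [[0,1,9],[0,0,0]]
    - [[0,1,12],[0,0,0]]
    - [[0,1,15],[0,0,0]]
    - [[0,1,17],[0,0,0]]
    - [[0,1,19],[0,0,0]]
    - [[0,1,21],[0,0,0]]
    - [[0,1,21],[0,0,0]]

```text
time: 5.25
tool_pos: [663.8, -93.6, 29.9]
tcp_rot: [-180.0, 0.0, 94.3]
ft_force: [0.7, 0.4, -2.3]
finger_gap: 37.1
grip_force: 41.4
```

Run:
```python
from h import *
go(663.4,-94,29.7,94.3)
```

```text
[-0.4 -0.5  0.2] 0.0002 | now [663.8 -93.6  29.9] [-180.      0.     94.31] t 5.25 F [ 0.7  0.4 -2.3]
```

>>> jog_arm:
  rows:
    - [[0,0,0.5],[0,0,0]]
    - [[0,0,0.5],[0,0,0]]
    - [[0,0,0.5],[0,0,0]]
    - [[0,0,0.5],[0,0,0]]
    - [[0,0,0.5],[0,0,0]]
    - [[0,0,0.5],[0,0,0]]
  grip: 80

```text
time: 5.85
tool_pos: [663.9, -93.5, 29.5]
tcp_rot: [180.0, 0.0, 94.3]
ft_force: [-0.3, -1.1, 0.6]
finger_gap: 80.1
grip_force: 0.0
```

>>> jog_arm:
  rows:
    - [[0,0,-20],[0,0,0]]
    - [[0,0,-60],[0,0,0]]
    - [[0,0,-100],[0,0,0]]
    - [[0,0,-100],[0,0,0]]

```text
time: 6.25
tool_pos: [668.2, -94.5, 137.8]
tcp_rot: [179.3, 0.2, 94.3]
ft_force: [1.0, 0.0, 1.8]
finger_gap: 79.7
grip_force: 0.0
```

Run:
```python
from h import *
go(549,129,130,76.5)
```

```text
[ 231.8 -102.1    7.8] 0.3109 | now [668.2 -94.5 137.8] [179.34   0.2   94.31] t 6.25 F [1.  0.  1.8]
```

>>> jog_arm:
  rows:
    - [[40,-17,0],[0,0,0.05]]
    - [[80,-34,0],[0,0,0.1]]
    - [[120,-51,0],[0,0,0.16]]
    - [[160,-68,0],[0,0,0.21]]
    - [[200,-85,0],[0,0,0.27]]
    - [[230.5,-98,0],[0,0,0.311]]
    - [[230.5,-98,0],[0,0,0.311]]
    - [[230.5,-98,0],[0,0,0.311]]
    - [[230.5,-98,0],[0,0,0.311]]
    - [[230.5,-98,0],[0,0,0.311]]

```text
time: 7.25
tool_pos: [549.4, 127.8, 129.4]
tcp_rot: [180.0, 0.0, 76.4]
ft_force: [0.4, -0.5, -0.4]
finger_gap: 80.1
grip_force: 0.0
```

Run:
```python
from h import *
go(549,129,29.5,76.5)
img,P,c=cloud('top')
for a in ((400,720,-250,230,48,62),(400,800,-250,230,20.5,34),(300,700,-520,-200,29,45)):
    print('--')
    for o in ortho(P,img,*a): print(*o)
```

```text
[ 1.1 -0.6 99.9] -0.0014 | now [549.4 127.8 129.4] [1.7999e+02 1.0000e-02 7.6420e+01] t 7.25 F [ 0.4 -0.5 -0.4]
--
[ 684.4 -246.1] [24.1  4.6] 5.4 55.6 18 [365 136]
[676.6 -92.8] [14.  59.3] 4.9 53.0 117 [307 138]
[651.7 -94.3] [13.7 56.2] 3.9 52.8 109 [308 147]
[535.6 126. ] [13.8 13. ] 88.6 52.7 30 [224 190]
--
[687.1 -92.3] [78.1 70.7] 4.8 24.6 361 [306 137]
[698.   24.7] [5.6 6.5] 89.6 28.9 8 [263 132]
[ 682.9 -244.5] [27.5  3.6] 11.1 28.7 12 [363 138]
[675.7  11.4] [ 4.1 21.5] 46.3 21.8 11 [268 140]
[637.4 -92.9] [17.  65.7] 4.4 24.0 82 [306 154]
[624.9  61.7] [26.3 19.9] 23.7 21.8 22 [248 159]
[613.4 -36.2] [ 6.4 11.9] 34.4 21.5 9 [285 163]
[ 613.6 -139.9] [ 1.5 16.1] 56.9 20.9 6 [324 164]
[594.2  86.3] [ 2.6 14.9] 73.8 23.2 7 [240 170]
[592.2  15.6] [14.8  1.7] 19.2 21.5 6 [266 171]
[584.9 -93.5] [20.4  3.5] 18.5 22.1 8 [307 174]
[584.8 -20.7] [ 2.5 12.1] 27.4 21.5 6 [279 173]
[583.1 -40.4] [ 2.5 11.3] 64.2 23.0 6 [287 174]
[559.1  49.8] [13.6  0.1] 1.0 21.1 6 [253 183]
[561.3 -20.5] [5.3 5.7] 87.1 21.9 6 [279 182]
[557.5 -79.3] [15.   7.6] 57.2 21.8 10 [301 184]
[547.5 124.7] [5.4 5.7] 2.4 30.3 7 [225 186]
[524.1 129.8] [21.1 11.6] 77.7 23.4 24 [223 195]
[520.1  65.5] [6.8 9.8] 57.9 21.0 6 [248 198]
[ 516.7 -136.1] [ 3.8 11.7] 45.5 21.1 7 [323 200]
[490.9  13.6] [8.5 9.6] 72.3 22.5 6 [266 208]
[482.1  45.9] [11.5  3.8] 45.8 20.9 6 [255 211]
--
[ 668.3 -252.5] [37.9  6.6] 38.8 37.5 31 [367 142]
[ 654.4 -281.6] [ 2.9 24.8] 2.4 40.6 13 [378 148]
[ 582.3 -286.3] [60.5 98.5] 88.7 35.6 808 [379 175]
[ 569.9 -412.7] [62.2 98.6] 82.8 35.5 830 [427 180]
[ 449.4 -409.5] [97.6 61.3] 0.7 35.4 836 [426 226]
[ 460.6 -280.8] [50.4 50.4] 0.3 33.9 297 [378 221]
```

>>> jog_arm:
  rows:
    - [[1,-0.5,40],[0,0,0]]
    - [[1,-0.5,70],[0,0,0]]
    - [[1,-0.5,90],[0,0,0]]
    - [[1,-0.5,99.5],[0,0,0]]
    - [[1,-0.5,99.5],[0,0,0]]
    - [[1,-0.5,99.5],[0,0,0]]

```text
time: 7.9
tool_pos: [549.5, 129.8, 31.0]
tcp_rot: [179.9, -0.0, 76.5]
ft_force: [0.0, -0.3, 0.5]
finger_gap: 80.2
grip_force: 0.0
```

>>> jog_arm:
  rows:
    - [[0,0,0],[0,0,0]]
    - [[0,0,0],[0,0,0]]
    - [[0,0,0],[0,0,0]]
    - [[0,0,0],[0,0,0]]
    - [[0,0,0],[0,0,0]]
    - [[0,0,0],[0,0,0]]
    - [[0,0,0],[0,0,0]]
    - [[0,0,0],[0,0,0]]
    - [[0,0,0],[0,0,0]]
  grip: 30

```text
time: 8.8
tool_pos: [549.5, 130.2, 31.1]
tcp_rot: [179.9, -0.0, 76.5]
ft_force: [-0.1, -0.3, 6.6]
finger_gap: 37.5
grip_force: 42.3
```

Run:
```python
from h import *
go(645.5,135.4,51.5,94.3)
```

```text
[ 27.5  92.1 -20.4] -0.3107 | now [549.5 130.2  31.1] [ 1.7989e+02 -4.0000e-02  7.6500e+01] t 8.8 F [-0.1 -0.3  6.6]
```

>>> jog_arm:
  rows:
    - [[0,0,-12],[0,0,0]]
    - [[0,0,-22],[0,0,0]]
    - [[6,20,-22],[0,0,-0.07]]
    - [[14,45,-22],[0,0,-0.15]]
    - [[21,70,-22],[0,0,-0.23]]
    - [[26,85,-22],[0,0,-0.31]]
    - [[28.6,92,-22],[0,0,-0.311]]
    - [[28.6,92,-22],[0,0,-0.311]]
    - [[28.6,92,-22],[0,0,-0.311]]
    - [[28.6,92,-22],[0,0,-0.311]]

```text
time: 9.8
tool_pos: [643.7, 136.3, 51.8]
tcp_rot: [-179.9, 0.0, 94.3]
ft_force: [0.5, -0.7, -2.9]
finger_gap: 37.1
grip_force: 41.3
```

>>> jog_arm:
  rows:
    - [[0,0,0],[0,0,0]]
    - [[0,0,0],[0,0,0]]

```text
time: 10.0
tool_pos: [644.3, 136.4, 52.1]
tcp_rot: [-180.0, -0.0, 94.3]
ft_force: [0.2, 0.5, -1.7]
finger_gap: 36.9
grip_force: 41.3
```

Run:
```python
from h import *
go(645.5,136.5,31,94.3)
```

```text
[ 0.   1.2 21.1] -0.0001 | now [644.3 136.4  52.1] [-179.99   -0.     94.29] t 10.0 F [ 0.2  0.5 -1.7]
```

>>> jog_arm:
  rows:
    - [[0,1,5],[0,0,0]]
    - [[0,1,9],[0,0,0]]
    - [[0,1,12],[0,0,0]]
    - [[0,1,15],[0,0,0]]
    - [[0,1,17],[0,0,0]]
    - [[0,1,19],[0,0,0]]
    - [[0,1,21],[0,0,0]]
    - [[0,1,22],[0,0,0]]
    - [[0,1,22],[0,0,0]]

```text
time: 10.9
tool_pos: [645.9, 136.4, 31.2]
tcp_rot: [180.0, 0.0, 94.3]
ft_force: [-4.5, -0.9, 6.5]
finger_gap: 37.1
grip_force: 42.3
```

>>> jog_arm:
  rows:
    - [[0,0,0],[0,0,0]]
    - [[0,0,0],[0,0,0]]
    - [[0,0,0],[0,0,0]]
    - [[0,0,0],[0,0,0]]
    - [[0,0,0],[0,0,0]]
    - [[0,0,0],[0,0,0]]
  grip: 80

```text
time: 11.5
tool_pos: [645.7, 136.4, 29.9]
tcp_rot: [-180.0, -0.0, 94.3]
ft_force: [0.4, -0.5, 0.8]
finger_gap: 79.9
grip_force: 0.0
```

>>> jog_arm:
  rows:
    - [[0,0,-20],[0,0,0]]
    - [[0,0,-50],[0,0,0]]
    - [[0,0,-90],[0,0,0]]
    - [[0,0,-110],[0,0,0]]
    - [[0,-45,-110],[0,0,0]]
    - [[0,-90,-110],[0,0,0]]
    - [[0,-120,-110],[0,0,0]]
    - [[0,-120,-110],[0,0,0]]
    - [[0,-120,-110],[0,0,0]]
    - [[0,-120,-110],[0,0,0]]

```text
time: 12.5
tool_pos: [527.2, 127.5, 140.6]
tcp_rot: [179.9, -0.0, 94.3]
ft_force: [0.9, -0.3, -0.1]
finger_gap: 80.0
grip_force: 0.0
```

Run:
```python
from h import *
go(525.3,351.3,140,169.2)
```

```text
[223.3  14.9   0.6] -1.3072 | now [527.2 127.5 140.6] [ 1.799e+02 -1.000e-02  9.430e+01] t 12.5 F [ 0.9 -0.3 -0.1]
```

>>> jog_arm:
  rows:
    - [[23,1,0],[0,0,-0.13]]
    - [[46,3,0],[0,0,-0.26]]
    - [[70,4,0],[0,0,-0.39]]
    - [[94,6,0],[0,0,-0.53]]
    - [[120,8,0],[0,0,-0.67]]
    - [[145,10,0],[0,0,-0.81]]
    - [[170,12,0],[0,0,-0.95]]
    - [[190,13,0],[0,0,-1.09]]
    - [[210,14,0],[0,0,-1.22]]
    - [[223,15,0],[0,0,-1.307]]
  grip: 40

```text
time: 13.5
tool_pos: [525.1, 352.7, 139.8]
tcp_rot: [180.0, 0.0, 169.5]
ft_force: [-0.4, 1.3, 0.6]
finger_gap: 39.7
grip_force: 0.0
```

>>> jog_arm:
  rows:
    - [[0,0,0],[0,0,0]]
    - [[0,0,0],[0,0,0]]
    - [[0,0,0],[0,0,0]]
    - [[0,0,0],[0,0,0]]

```text
time: 13.9
tool_pos: [524.6, 350.1, 139.9]
tcp_rot: [-180.0, 0.0, 169.1]
ft_force: [0.1, 0.5, 0.3]
finger_gap: 40.0
grip_force: 0.0
```

Run:
```python
from h import *
go(525.3,351.3,43,169.2)
img,P,c=cloud('top')
for a in ((600,720,-250,230,48,62),(600,800,-250,190,22,28),(400,660,310,400,65,110)):
    print('--')
    for o in ortho(P,img,*a): print(*o)
```

```text
[-0.5  1.3 96.9] -0.0024 | now [524.6 350.1 139.9] [-179.99    0.    169.06] t 13.9 F [0.1 0.5 0.3]
--
[ 688.3 -246.2] [35.9  6.1] 2.1 56.0 25 [365 134]
[676.5 -93. ] [14.3 59.4] 4.6 53.6 113 [307 138]
[658.5 135.7] [13.6 59.1] 3.7 52.9 114 [221 144]
[651.6 -94.4] [13.8 56.6] 3.5 53.8 113 [308 147]
[633.7 134.9] [14.6 59.3] 5.5 53.3 113 [221 153]
--
[708.  -89.8] [37.1 64.3] 4.3 24.3 203 [305 129]
[688.7 137.9] [38.9 63.4] 0.8 24.5 192 [222 135]
[658.2 106. ] [ 2.5 11.8] 78.7 23.6 6 [233 146]
[ 642.6 -100.5] [ 8.2 49.3] 7.5 24.2 36 [309 153]
[623.4 137.7] [ 8.7 60. ] 0.8 24.2 48 [221 159]
--
[600.8 337.4] [10.6 55.2] 79.2 84.0 123 [143 163]
[547.9 346.3] [8.3 8. ] 88.0 84.3 16 [138 183]
[507.  354.4] [10.4 18.6] 85.3 82.5 38 [135 199]
```

>>> jog_arm:
  rows:
    - [[-0.5,1,30],[0,0,0]]
    - [[-0.5,1,55],[0,0,0]]
    - [[-0.5,1,75],[0,0,0]]
    - [[-0.5,1,90],[0,0,0]]
    - [[-0.5,1,97],[0,0,0]]
    - [[-0.5,1,97],[0,0,0]]
    - [[-0.5,1,97],[0,0,0]]

```text
time: 14.65
tool_pos: [525.6, 352.1, 44.0]
tcp_rot: [179.9, 0.1, 169.2]
ft_force: [1.0, 0.6, -0.9]
finger_gap: 39.8
grip_force: 0.0
```

>>> jog_arm:
  rows:
    - [[0,0,0],[0,0,0]]
    - [[0,0,0],[0,0,0]]
    - [[0,0,0],[0,0,0]]
    - [[0,0,0],[0,0,0]]
    - [[0,0,0],[0,0,0]]
    - [[0,0,0],[0,0,0]]
    - [[0,0,0],[0,0,0]]
    - [[0,0,0],[0,0,0]]
  grip: 3
  force: 30

```text
time: 15.45
tool_pos: [525.6, 352.2, 44.2]
tcp_rot: [179.9, 0.1, 169.2]
ft_force: [-0.3, -0.9, 5.1]
finger_gap: 8.6
grip_force: 33.8
```

>>> jog_arm:
  rows:
    - [[0,0,-15],[0,0,0]]
    - [[0,0,-40],[0,0,0]]
    - [[0,0,-80],[0,0,0]]
    - [[0,0,-80],[0,0,0]]
    - [[0,0,-80],[0,0,0]]

```text
time: 15.95
tool_pos: [526.0, 352.4, 125.5]
tcp_rot: [179.9, 0.2, 169.2]
ft_force: [0.2, 0.4, -1.0]
finger_gap: 8.4
grip_force: 33.0
```

Run:
```python
from h import *
go(646,135.4,125,94.3)
```

```text
[-158.5 -190.7    0.5] 1.3072 | now [526.  352.4 125.5] [1.7986e+02 1.7000e-01 1.6920e+02] t 15.95 F [ 0.2  0.4 -1. ]
```

>>> jog_arm:
  rows:
    - [[-8,-24,0],[0,0,0.13]]
    - [[-17,-48,0],[0,0,0.26]]
    - [[-26,-72,0],[0,0,0.39]]
    - [[-35,-96,0],[0,0,0.53]]
    - [[-43,-120,0],[0,0,0.67]]
    - [[-52,-145,0],[0,0,0.81]]
    - [[-80,-157,0],[0,0,0.95]]
    - [[-110,-170,0],[0,0,1.09]]
    - [[-136,-182,0],[0,0,1.22]]
    - [[-158.5,-190.7,0],[0,0,1.307]]

```text
time: 16.95
tool_pos: [644.8, 133.3, 121.4]
tcp_rot: [-179.8, 0.0, 94.0]
ft_force: [0.1, 1.0, 0.4]
finger_gap: 8.8
grip_force: 33.0
```

>>> jog_arm:
  rows:
    - [[0,0,0],[0,0,0]]
    - [[0,0,0],[0,0,0]]
    - [[0,0,0],[0,0,0]]
    - [[0,0,0],[0,0,0]]

```text
time: 17.35
tool_pos: [643.8, 135.5, 122.6]
tcp_rot: [-179.9, -0.0, 94.4]
ft_force: [-0.5, -0.6, -0.0]
finger_gap: 8.6
grip_force: 33.0
```

Run:
```python
from h import *
go(646.1,135.4,62,94.3)
```

```text
[-0.3  2.3 60.6] 0.002 | now [643.8 135.5 122.6] [-1.7994e+02 -1.0000e-02  9.4410e+01] t 17.35 F [-0.5 -0.6 -0. ]
```

>>> jog_arm:
  rows:
    - [[-0.3,2.2,12],[0,0,0.002]]
    - [[-0.3,2.2,22],[0,0,0.002]]
    - [[-0.3,2.2,28],[0,0,0.002]]
    - [[-0.3,2.2,28],[0,0,0.002]]
    - [[-0.3,2.2,28],[0,0,0.002]]
    - [[-0.3,2.2,28],[0,0,0.002]]

```text
time: 17.95
tool_pos: [647.4, 134.6, 95.4]
tcp_rot: [180.0, -0.0, 94.2]
ft_force: [0.6, 0.2, 0.0]
finger_gap: 8.8
grip_force: 33.0
```

Run:
```python
from h import *
go(646.1,135.4,62,94.3)
```

```text
[ 0.9 -1.2 33.4] -0.0018 | now [647.4 134.6  95.4] [179.96  -0.    94.19] t 17.95 F [0.6 0.2 0. ]
```

>>> jog_arm:
  rows:
    - [[0.7,-0.9,2],[0,0,0]]
    - [[0.7,-0.9,5],[0,0,0]]
    - [[0.7,-0.9,9],[0,0,0]]
    - [[0.7,-0.9,14],[0,0,0]]
    - [[0.7,-0.9,19],[0,0,0]]
    - [[0.7,-0.9,24],[0,0,0]]
    - [[0.7,-0.9,29],[0,0,0]]
    - [[0.7,-0.9,32],[0,0,0]]
    - [[0.7,-0.9,34],[0,0,0]]
    - [[0.7,-0.9,34],[0,0,0]]

```text
time: 18.95
tool_pos: [646.5, 135.3, 62.2]
tcp_rot: [180.0, 0.0, 94.2]
ft_force: [-2.7, -0.3, 7.5]
finger_gap: 8.7
grip_force: 34.2
```

Run:
```python
from h import *
go(646.1,135.4,62,94.3)
```

```text
[ 0.1 -0.4  0.2] -0.0018 | now [646.5 135.3  62.2] [179.96   0.    94.2 ] t 18.95 F [-2.7 -0.3  7.5]
```

>>> jog_arm:
  rows:
    - [[0,0,1],[0,0,0]]
    - [[0,0,1],[0,0,0]]

```text
time: 19.15
tool_pos: [646.5, 135.3, 62.2]
tcp_rot: [179.9, 0.0, 94.2]
ft_force: [-6.4, -1.1, 13.4]
finger_gap: 8.6
grip_force: 35.1
```

>>> jog_arm:
  rows:
    - [[0,0,-1],[0,0,0]]
    - [[0,0,-1],[0,0,0]]
    - [[0,0,-1],[0,0,0]]
    - [[0,0,-1],[0,0,0]]
    - [[0,0,-1],[0,0,0]]
  grip: 40

```text
time: 19.65
tool_pos: [645.9, 135.3, 60.6]
tcp_rot: [-180.0, -0.0, 94.2]
ft_force: [0.7, -0.3, -1.4]
finger_gap: 40.0
grip_force: 0.0
```

>>> jog_arm:
  rows:
    - [[0,0,-20],[0,0,0]]
    - [[0,0,-50],[0,0,0]]
    - [[0,0,-80],[0,0,0]]
    - [[0,-40,-80],[0,0,0]]
    - [[0,-80,-80],[0,0,0]]
    - [[0,-125,-80],[0,0,0]]
    - [[0,-165,-80],[0,0,0]]
    - [[0,-165,-80],[0,0,0]]
    - [[0,-165,-80],[0,0,0]]
    - [[0,-165,-80],[0,0,0]]

```text
time: 20.65
tool_pos: [482.8, 123.3, 141.8]
tcp_rot: [179.9, -0.0, 94.2]
ft_force: [-0.2, -0.5, 0.5]
finger_gap: 40.0
grip_force: 0.0
```

Run:
```python
from h import *
go(450.1,366.3,140,169.2)
img,P,c=cloud('top')
for a in ((600,720,-150,230,48,62),(600,800,-150,190,22,28),(400,720,-150,400,65,130),(300,700,-520,-200,29,45)):
    print('--')
    for o in ortho(P,img,*a): print(*o)
```

```text
[244.8 -14.9   1.8] -1.3092 | now [482.8 123.3 141.8] [ 1.7988e+02 -1.0000e-02  9.4190e+01] t 20.65 F [-0.2 -0.5  0.5]
--
[676.6 -92.8] [14.3 59.2] 4.3 53.6 115 [307 138]
[663.2 119.9] [29.4 10. ] 74.9 53.0 21 [227 143]
[662.1 153. ] [ 1.3 23.9] 0.4 54.1 10 [215 142]
[651.5 -94.6] [13.5 56.7] 4.6 53.4 111 [308 147]
[634.9 134.8] [20.7 59.2] 9.4 53.0 133 [221 152]
--
[707.5 -88.2] [37.  67.7] 3.6 24.4 211 [305 129]
[686.2 140.5] [69.3 44.1] 89.9 24.1 199 [221 136]
[642.1 -88.5] [ 9.  51.3] 0.3 24.5 43 [305 153]
[ 644.2 -120.9] [5.6 8.1] 1.2 23.7 8 [317 152]
[623.5 149.9] [ 8.  30.3] 1.2 24.7 26 [217 159]
--
[682.5 288.4] [48.  55.4] 35.9 99.9 323 [161 131]
[646.2 136.3] [10.1 55. ] 4.0 101.3 144 [219 146]
[600.6 337.3] [10.1 55.9] 79.5 84.2 120 [143 163]
[449.7 365.8] [10.5 55. ] 80.1 85.0 124 [129 221]
--
[ 668.8 -262.6] [64.4 19.9] 51.3 39.6 47 [372 140]
[ 582.5 -285.9] [60.8 98.2] 88.7 35.4 809 [379 175]
[ 570.2 -412.7] [62.9 98.7] 83.8 35.4 815 [427 180]
[ 449.4 -408.9] [97.5 61.4] 0.8 35.5 849 [426 226]
[ 459.6 -280.7] [51.4 49.2] 67.2 33.5 292 [378 221]
```

>>> jog_arm:
  rows:
    - [[24,-1,0],[0,0,-0.13]]
    - [[48,-3,0],[0,0,-0.26]]
    - [[73,-4,0],[0,0,-0.39]]
    - [[98,-6,0],[0,0,-0.53]]
    - [[125,-8,0],[0,0,-0.67]]
    - [[150,-9,0],[0,0,-0.81]]
    - [[175,-11,0],[0,0,-0.95]]
    - [[200,-12,0],[0,0,-1.09]]
    - [[225,-14,0],[0,0,-1.22]]
    - [[245,-15,0],[0,0,-1.309]]

```text
time: 21.7
tool_pos: [449.4, 368.4, 140.9]
tcp_rot: [180.0, 0.0, 169.5]
ft_force: [0.3, -0.4, 0.7]
finger_gap: 40.0
grip_force: 0.0
```

>>> jog_arm:
  rows:
    - [[0,0,0],[0,0,0]]
    - [[0,0,0],[0,0,0]]
    - [[0,0,0],[0,0,0]]
    - [[0,0,0],[0,0,0]]

```text
time: 22.1
tool_pos: [449.1, 365.6, 140.9]
tcp_rot: [-180.0, 0.0, 169.1]
ft_force: [0.2, -0.1, -0.2]
finger_gap: 40.0
grip_force: 0.0
```

Run:
```python
from h import *
go(449.9,366.1,44,169.2)
```

```text
[-0.6  0.6 96.9] -0.0022 | now [449.1 365.6 140.9] [-179.98    0.    169.08] t 22.1 F [ 0.2 -0.1 -0.2]
```

>>> jog_arm:
  rows:
    - [[-0.5,0.5,30],[0,0,0]]
    - [[-0.5,0.5,55],[0,0,0]]
    - [[-0.5,0.5,75],[0,0,0]]
    - [[-0.5,0.5,90],[0,0,0]]
    - [[-0.5,0.5,97],[0,0,0]]
    - [[-0.5,0.5,97],[0,0,0]]
    - [[-0.5,0.5,97],[0,0,0]]

```text
time: 22.8
tool_pos: [449.9, 367.1, 45.0]
tcp_rot: [179.9, 0.1, 169.2]
ft_force: [0.9, 0.7, 0.3]
finger_gap: 40.0
grip_force: 0.0
```

>>> jog_arm:
  rows:
    - [[0,0,0],[0,0,0]]
    - [[0,0,0],[0,0,0]]
    - [[0,0,0],[0,0,0]]
    - [[0,0,0],[0,0,0]]
    - [[0,0,0],[0,0,0]]
    - [[0,0,0],[0,0,0]]
    - [[0,0,0],[0,0,0]]
    - [[0,0,0],[0,0,0]]
  grip: 3

```text
time: 23.6
tool_pos: [449.9, 367.0, 45.0]
tcp_rot: [180.0, 0.1, 169.2]
ft_force: [-0.7, -2.3, 4.9]
finger_gap: 9.2
grip_force: 34.8
```

>>> jog_arm:
  rows:
    - [[0,0,-15],[0,0,0]]
    - [[0,0,-40],[0,0,0]]
    - [[0,0,-80],[0,0,0]]
    - [[0,0,-100],[0,0,0]]
    - [[0,0,-100],[0,0,0]]
    - [[0,0,-100],[0,0,0]]

```text
time: 24.2
tool_pos: [449.5, 367.2, 145.0]
tcp_rot: [179.9, 0.1, 169.2]
ft_force: [-0.4, 0.3, -1.1]
finger_gap: 8.8
grip_force: 34.0
```

Run:
```python
from h import *
go(520,60,145,94.3)
```

```text
[-126.8 -288.5   -0. ] 1.3073 | now [449.5 367.2 145. ] [1.7993e+02 7.0000e-02 1.6920e+02] t 24.2 F [-0.4  0.3 -1.1]
```

>>> jog_arm:
  rows:
    - [[-13,-29,0],[0,0,0.13]]
    - [[-25,-58,0],[0,0,0.26]]
    - [[-38,-87,0],[0,0,0.39]]
    - [[-51,-116,0],[0,0,0.53]]
    - [[-64,-145,0],[0,0,0.67]]
    - [[-77,-174,0],[0,0,0.8]]
    - [[-90,-203,0],[0,0,0.93]]
    - [[-102,-232,0],[0,0,1.06]]
    - [[-115,-261,0],[0,0,1.19]]
    - [[-127,-288.5,0],[0,0,1.307]]

```text
time: 25.2
tool_pos: [518.8, 58.3, 142.2]
tcp_rot: [-179.8, -0.0, 94.0]
ft_force: [1.1, 0.6, -0.1]
finger_gap: 8.8
grip_force: 34.0
```

>>> jog_arm:
  rows:
    - [[0,0,0],[0,0,0]]
    - [[0,0,0],[0,0,0]]
    - [[0,0,0],[0,0,0]]

```text
time: 25.5
tool_pos: [519.1, 60.3, 143.0]
tcp_rot: [-179.9, -0.0, 94.4]
ft_force: [0.3, 0.6, -0.2]
finger_gap: 8.7
grip_force: 34.0
```

Run:
```python
from h import *
img,P,c=cloud('top')
for o in ortho(P,img,600,720,-150,-30,48,62): print(*o)
go(664,-93.6,97,94.3)
```

```text
[676.3 -92.8] [13.6 59.1] 4.5 53.1 113 [307 138]
[651.4 -94.5] [13.7 56.7] 4.9 52.9 111 [308 147]
[-164.8  132.5   46.2] 0.0022 | now [519.2  60.5 143.2] [-1.7992e+02 -2.0000e-02  9.4430e+01] t 25.55 F [0.2 0.5 0.2]
```

>>> jog_arm:
  rows:
    - [[-35,28,0],[0,0,0.002]]
    - [[-70,56,0],[0,0,0.002]]
    - [[-105,84,10],[0,0,0.002]]
    - [[-140,112,20],[0,0,0.002]]
    - [[-164.8,132.5,30],[0,0,0.002]]
    - [[-164.8,132.5,40],[0,0,0.002]]
    - [[-164.8,132.5,46],[0,0,0.002]]
    - [[-164.8,132.5,46],[0,0,0.002]]
    - [[-164.8,132.5,46],[0,0,0.002]]
    - [[-164.8,132.5,46],[0,0,0.002]]

```text
time: 26.55
tool_pos: [664.6, -93.7, 99.1]
tcp_rot: [179.9, 0.0, 94.3]
ft_force: [-0.0, 0.2, -0.5]
finger_gap: 8.6
grip_force: 34.0
```

>>> jog_arm:
  rows:
    - [[0,0,0],[0,0,0]]
    - [[0,0,0],[0,0,0]]

```text
time: 26.75
tool_pos: [664.7, -94.5, 98.8]
tcp_rot: [179.9, 0.0, 94.2]
ft_force: [0.1, 0.2, -0.4]
finger_gap: 8.5
grip_force: 34.0
```

Run:
```python
from h import *
go(664,-93.6,63,94.3)
```

```text
[ 0.9 -0.6 35.8] -0.0014 | now [664.7 -94.5  98.8] [1.7993e+02 2.0000e-02 9.4220e+01] t 26.75 F [ 0.1  0.2 -0.4]
```

>>> jog_arm:
  rows:
    - [[0.7,-0.6,4],[0,0,0]]
    - [[0.7,-0.6,8],[0,0,0]]
    - [[0.7,-0.6,12],[0,0,0]]
    - [[0.7,-0.6,16],[0,0,0]]
    - [[0.7,-0.6,21],[0,0,0]]
    - [[0.7,-0.6,26],[0,0,0]]
    - [[0.7,-0.6,31],[0,0,0]]
    - [[0.7,-0.6,34],[0,0,0]]
    - [[0.7,-0.6,37],[0,0,0]]
    - [[0.7,-0.6,37],[0,0,0]]

```text
time: 27.75
tool_pos: [664.2, -94.1, 63.0]
tcp_rot: [180.0, 0.0, 94.2]
ft_force: [-7.2, 1.7, 12.7]
finger_gap: 8.6
grip_force: 35.8
```

Run:
```python
from h import *
go(664,-93.6,63,94.3)
```

```text
[ 0.5 -0.2  0. ] -0.0017 | now [664.2 -94.1  63. ] [1.7995e+02 2.0000e-02 9.4200e+01] t 27.75 F [-7.2  1.7 12.7]
```

>>> jog_arm:
  rows:
    - [[0,0,-2],[0,0,0]]
    - [[0,0,-2],[0,0,0]]
    - [[0,0,-2],[0,0,0]]
    - [[0,0,-2],[0,0,0]]
    - [[0,0,-2],[0,0,0]]
  grip: 40

```text
time: 28.25
tool_pos: [663.6, -94.1, 62.6]
tcp_rot: [-180.0, -0.0, 94.2]
ft_force: [-0.2, -1.0, 0.0]
finger_gap: 40.0
grip_force: 0.0
```

>>> jog_arm:
  rows:
    - [[0,0,-20],[0,0,0]]
    - [[0,0,-50],[0,0,0]]
    - [[0,0,-90],[0,0,0]]
    - [[0,-40,-90],[0,0,0]]
    - [[0,-80,-90],[0,0,0]]
    - [[0,-110,-90],[0,0,0]]
    - [[0,-110,-90],[0,0,0]]
    - [[0,-110,-90],[0,0,0]]
    - [[0,-110,-90],[0,0,0]]

```text
time: 29.15
tool_pos: [555.1, -102.3, 153.5]
tcp_rot: [179.9, 0.0, 94.2]
ft_force: [0.4, -0.1, 0.5]
finger_gap: 40.0
grip_force: 0.0
```

Run:
```python
from h import *
img,P,c=cloud('top')
for a in ((300,700,-520,-200,29,45),(600,800,-150,190,80,130)):
    for o in ortho(P,img,*a): print(*o)
go(582.5,-285.9,140,-1)
img,P,c=cloud('scene')
cv2.imwrite('pics/s2.png',cv2.resize(img[120:290,150:370],None,fx=3.5,fy=3.5,interpolation=cv2.INTER_CUBIC))
```

```text
[ 582.2 -286.1] [61. 98.] 89.1 35.5 717 [379 175]
[ 570.  -413.2] [61.9 98.4] 83.1 35.3 816 [427 180]
[ 449.4 -409.3] [60.1 98.1] 90.0 35.4 831 [427 226]
[ 459.6 -280.9] [50.7 49.6] 51.9 33.6 290 [378 221]
[646.5 136.7] [10.6 55.4] 4.2 103.1 116 [219 145]
[-185.2   13.8   13.4] 1.6616 | now [ 555.2 -102.2  153.4] [1.7993e+02 2.0000e-02 9.4200e+01] t 29.2 F [-0.4  0.8  0. ]
```

View pics/s2.png

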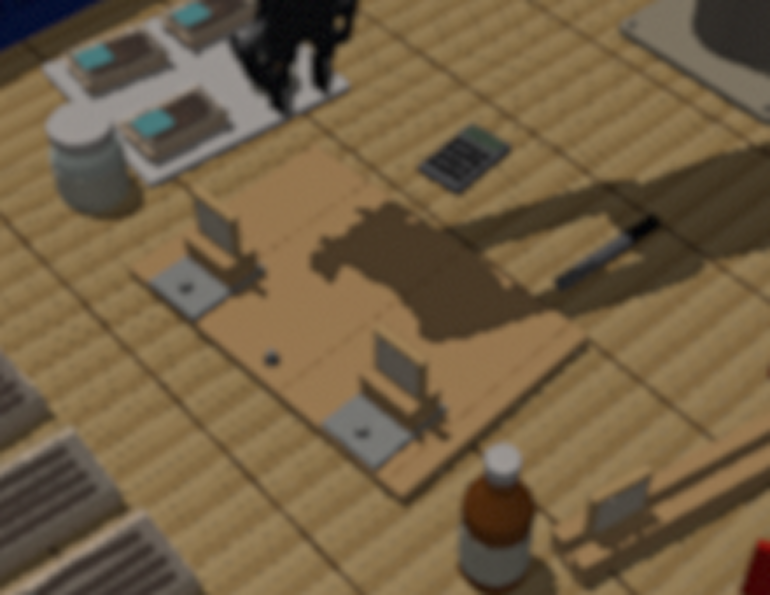

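The scene view shows both stands flat on the outer pins, holes at about (185,287) and (362,432). A plaque stands upright in each slot. Next come the packs.

>>> jog_arm:
  rows:
    - [[-18,1,0],[0,0,0.14]]
    - [[-37,3,0],[0,0,0.28]]
    - [[-56,4,0],[0,0,0.42]]
    - [[-74,5,0],[0,0,0.56]]
    - [[-93,7,0],[0,0,0.7]]
    - [[-112,8,0],[0,0,0.84]]
    - [[-130,10,0],[0,0,0.98]]
    - [[-149,11,0],[0,0,1.12]]
    - [[-168,13,0],[0,0,1.26]]
    - [[-185,14,0],[0,0,1.4]]
  grip: 85

```text
time: 30.25
tool_pos: [582.4, -286.6, 152.6]
tcp_rot: [-180.0, -0.0, 13.7]
ft_force: [-0.3, 0.4, 0.2]
finger_gap: 85.0
grip_force: 0.0
```

>>> jog_arm:
  rows:
    - [[0,0,0],[0,0,0.13]]
    - [[0,0,0],[0,0,0.26]]
    - [[0,0,0],[0,0,0.26]]
    - [[0,0,0],[0,0,0.26]]
    - [[0,0,0],[0,0,0.26]]
    - [[0,0,0],[0,0,0.26]]

```text
time: 30.85
tool_pos: [581.7, -285.5, 152.9]
tcp_rot: [180.0, -0.0, -0.8]
ft_force: [0.5, 0.4, -0.4]
finger_gap: 85.2
grip_force: 0.0
```

Run:
```python
from h import *
go(582.3,-286,8,-1)
```

```text
[  0.6   0.5 144.9] 0.0036 | now [ 581.7 -285.5  152.9] [180.    -0.    -0.79] t 30.85 F [ 0.5  0.4 -0.4]
```

>>> jog_arm:
  rows:
    - [[0.5,0.5,40],[0,0,0]]
    - [[0.5,0.5,80],[0,0,0]]
    - [[0.5,0.5,110],[0,0,0]]
    - [[0.5,0.5,130],[0,0,0]]
    - [[0.5,0.5,140],[0,0,0]]
    - [[0.5,0.5,144],[0,0,0]]
    - [[0.5,0.5,144],[0,0,0]]
    - [[0.5,0.5,144],[0,0,0]]

```text
time: 31.65
tool_pos: [583.2, -286.8, 10.7]
tcp_rot: [179.9, -0.1, -0.9]
ft_force: [0.5, -1.0, -0.3]
finger_gap: 85.1
grip_force: 0.0
```

>>> jog_arm:
  rows:
    - [[0,0,0],[0,0,0]]
    - [[0,0,0],[0,0,0]]
    - [[0,0,0],[0,0,0]]
    - [[0,0,0],[0,0,0]]
    - [[0,0,0],[0,0,0]]
    - [[0,0,0],[0,0,0]]
    - [[0,0,0],[0,0,0]]
  grip: 50
  force: 25

```text
time: 32.35
tool_pos: [583.0, -286.8, 10.5]
tcp_rot: [179.9, -0.1, -0.9]
ft_force: [-0.3, 0.1, 5.9]
finger_gap: 61.5
grip_force: 28.5
```

>>> jog_arm:
  rows:
    - [[0,0,-10],[0,0,0]]
    - [[0,0,-30],[0,0,0]]
    - [[0,0,-60],[0,0,0]]
    - [[0,0,-60],[0,0,0]]
    - [[0,0,-60],[0,0,0]]

```text
time: 32.85
tool_pos: [582.7, -286.5, 70.2]
tcp_rot: [179.9, -0.1, -0.9]
ft_force: [0.4, 0.1, -1.7]
finger_gap: 61.8
grip_force: 27.8
```

Run:
```python
from h import *
a=np.radians(4.3);X=np.array([np.cos(a),np.sin(a)])
for s in((646.1,135.5),(664,-93.7)): print(np.array(s)-98*X)
t=np.array((664,-93.7))-98*X
go(*t,70,4.3)
img,P,c=cloud('top')
for o in ortho(P,img,450,700,-350,-220,70,110): print(*o)
```

```text
[548.37585691 128.15208477]
[ 566.27585691 -101.04791523]
[ -19.4 -185.2    0.2] -0.0911 | now [ 582.7 -286.5   70.2] [ 1.7994e+02 -1.1000e-01 -9.2000e-01] t 32.85 F [ 0.4  0.1 -1.7]
[ 679.  -276.7] [58.5 41.4] 89.5 88.9 309 [379 135]
[ 617.4 -261.7] [25.8 14.5] 0.6 92.9 50 [374 158]
[ 550.2 -292.9] [43.7 35.1] 82.8 95.1 194 [386 184]
```

>>> jog_arm:
  rows:
    - [[-4,-35,0],[0,0,-0.02]]
    - [[-8,-75,0],[0,0,-0.04]]
    - [[-12,-115,0],[0,0,-0.06]]
    - [[-16,-155,0],[0,0,-0.08]]
    - [[-18.7,-185,0],[0,0,-0.091]]
    - [[-18.7,-185,15],[0,0,-0.091]]
    - [[-18.7,-185,28],[0,0,-0.091]]
    - [[-18.7,-185,38],[0,0,-0.091]]
    - [[-18.7,-185,38],[0,0,-0.091]]
    - [[-18.7,-185,38],[0,0,-0.091]]

```text
time: 33.9
tool_pos: [565.8, -101.7, 30.1]
tcp_rot: [-180.0, 0.1, 4.2]
ft_force: [0.3, 0.4, -1.1]
finger_gap: 61.5
grip_force: 27.9
```

Run:
```python
from h import *
go(566.9,-101,18.5,4.3)
```

```text
[ 1.2 -0.6 11.6] -0.0015 | now [ 565.8 -101.7   30.1] [-1.7998e+02  8.0000e-02  4.2100e+00] t 33.9 F [ 0.3  0.4 -1.1]
```

>>> jog_arm:
  rows:
    - [[1,-0.5,4],[0,0,0]]
    - [[1,-0.5,7],[0,0,0]]
    - [[1,-0.5,9],[0,0,0]]
    - [[1,-0.5,11],[0,0,0]]
    - [[1,-0.5,12],[0,0,0]]
    - [[1,-0.5,12],[0,0,0]]

```text
time: 34.5
tool_pos: [567.2, -100.2, 18.8]
tcp_rot: [-180.0, 0.0, 4.3]
ft_force: [0.5, -0.2, -0.1]
finger_gap: 61.5
grip_force: 27.9
```

>>> jog_arm:
  rows:
    - [[0,0,0],[0,0,0]]
    - [[0,0,0],[0,0,0]]
    - [[0,0,0],[0,0,0]]
    - [[0,0,0],[0,0,0]]
  grip: 85

```text
time: 34.9
tool_pos: [567.4, -100.3, 19.1]
tcp_rot: [180.0, -0.0, 4.3]
ft_force: [0.5, 0.0, 0.2]
finger_gap: 84.8
grip_force: 0.0
```

>>> jog_arm:
  rows:
    - [[0,0,-20],[0,0,0]]
    - [[0,0,-60],[0,0,0]]
    - [[0,0,-110],[0,0,0]]
    - [[0,30,-130],[0,0,0]]
    - [[0,70,-130],[0,0,0]]
    - [[0,120,-130],[0,0,0]]
    - [[0,160,-130],[0,0,0]]
    - [[0,160,-130],[0,0,0]]
    - [[0,160,-130],[0,0,0]]
    - [[0,160,-130],[0,0,0]]

```text
time: 35.9
tool_pos: [579.2, -259.0, 148.7]
tcp_rot: [-180.0, 0.0, 4.3]
ft_force: [-0.4, 0.0, -0.3]
finger_gap: 85.1
grip_force: 0.0
```

Run:
```python
from h import *
img,P,c=cloud('top')
for a in ((300,700,-520,-200,29,45),(490,615,-180,-30,38,50),(600,720,-150,230,80,130),(600,720,-150,230,48,62)):
    print('--')
    for o in ortho(P,img,*a): print(*o)
go(570.1,-413,150,-6.7)
```

```text
--
[ 672.8 -251.4] [49.2 10. ] 30.5 38.1 34 [367 140]
[ 566.6 -391.8] [34.  83.5] 66.9 35.4 292 [422 181]
[ 475.  -288.9] [48.2 16.4] 61.4 33.2 87 [379 217]
[ 430.8 -432.1] [28.6 69.4] 69.6 35.3 179 [432 232]
--
[566. -98.] [97.8 59.8] 3.9 43.6 772 [309 180]
--
[664.6 -92.5] [10.7 55.4] 5.7 102.8 119 [308 139]
[645.9 136.6] [10.  55.1] 3.9 102.3 122 [219 145]
--
[682.1 -90.1] [11.9 57.5] 15.7 52.4 28 [307 138]
[663.2 143.6] [ 3.9 42.7] 5.1 52.6 18 [218 142]
[661.7 109.8] [14.8  7.4] 34.5 52.6 15 [230 143]
[653.1 -94.4] [16.6 56.3] 3.7 53.5 127 [308 147]
[634.9 134.8] [18.8 59.2] 7.5 53.6 136 [221 152]
[-20.9 153.3  -1.2] 0.193 | now [ 579.3 -258.6  148.8] [-1.7997e+02  1.0000e-02  4.3600e+00] t 35.95 F [-0.5  0.7 -0. ]
```

>>> jog_arm:
  rows:
    - [[-5,35,0],[0,0,0.05]]
    - [[-10,75,0],[0,0,0.1]]
    - [[-15,115,0],[0,0,0.15]]
    - [[-21,153,0],[0,0,0.193]]
    - [[-21,153,0],[0,0,0.193]]
    - [[-21,153,0],[0,0,0.193]]
    - [[-21,153,0],[0,0,0.193]]
    - [[-21,153,0],[0,0,0.193]]

```text
time: 36.75
tool_pos: [570.4, -412.2, 149.1]
tcp_rot: [-180.0, -0.0, -6.6]
ft_force: [0.3, -0.1, 0.1]
finger_gap: 84.8
grip_force: 0.0
```

Run:
```python
from h import *
img,P,c=cloud('top')
for a in ((300,700,-520,-200,29,45),(490,615,-180,-30,38,50)):
    print('--')
    for o in ortho(P,img,*a): print(*o)
img,P,c=cloud('scene')
print('scene')
for a in ((300,700,-520,-200,29,45),(490,615,-180,-30,38,50)):
    print('--')
    for o in ortho(P,img,*a): print(*o)
go(570.1,-413,10.5,-6.7)
```

```text
--
[ 669.2 -262.3] [64.2 20.1] 48.8 37.9 44 [372 141]
[ 569.9 -405.1] [46.6 96.6] 81.5 35.4 288 [424 179]
[ 460.2 -280.5] [50.3 50.9] 27.3 34.0 297 [378 221]
--
[566.8 -97.9] [96.6 59.8] 3.9 43.3 768 [309 180]
scene
--
[ 448.4 -412. ] [99.8 67.9] 1.9 37.7 283 [209 122]
[ 570.7 -415.1] [66.1 99.4] 82.2 37.7 305 [183 135]
[ 460.7 -284.5] [54.9 48.4] 51.7 35.7 117 [227 139]
[ 677.9 -250.8] [41.5 10.6] 11.9 37.1 34 [181 169]
--
[ 566.6 -100. ] [98.6 61.6] 4.3 45.4 397 [235 177]
[ -0.2   0.4 138.7] 0.0007 | now [ 570.3 -412.7  149.2] [-1.80e+02 -1.00e-02 -6.66e+00] t 36.85 F [-0.5  0.  -0.1]
```

>>> jog_arm:
  rows:
    - [[0,0.3,40],[0,0,0]]
    - [[0,0.3,75],[0,0,0]]
    - [[0,0.3,105],[0,0,0]]
    - [[0,0.3,125],[0,0,0]]
    - [[0,0.3,135],[0,0,0]]
    - [[0,0.3,139],[0,0,0]]
    - [[0,0.3,139],[0,0,0]]
    - [[0,0.3,139],[0,0,0]]

```text
time: 37.65
tool_pos: [570.8, -415.0, 11.8]
tcp_rot: [179.9, -0.1, -6.8]
ft_force: [-0.7, 0.1, 1.0]
finger_gap: 85.2
grip_force: 0.0
```

>>> jog_arm:
  rows:
    - [[0,0,0],[0,0,0]]
    - [[0,0,0],[0,0,0]]
    - [[0,0,0],[0,0,0]]
    - [[0,0,0],[0,0,0]]
    - [[0,0,0],[0,0,0]]
    - [[0,0,0],[0,0,0]]
    - [[0,0,0],[0,0,0]]
  grip: 50

```text
time: 38.35
tool_pos: [570.5, -415.0, 11.5]
tcp_rot: [179.9, -0.1, -6.8]
ft_force: [-1.0, 0.6, 6.6]
finger_gap: 61.4
grip_force: 28.4
```

>>> jog_arm:
  rows:
    - [[0,0,-10],[0,0,0]]
    - [[0,0,-40],[0,0,0]]
    - [[0,0,-80],[0,0,0]]
    - [[0,0,-120],[0,0,0]]
    - [[0,0,-120],[0,0,0]]
    - [[0,0,-120],[0,0,0]]

```text
time: 38.95
tool_pos: [570.5, -414.9, 132.2]
tcp_rot: [179.9, -0.2, -6.8]
ft_force: [0.2, 0.8, -2.6]
finger_gap: 61.9
grip_force: 28.0
```

Run:
```python
from h import *
go(548.4,128.5,130,4.3)
```

```text
[ -86.  -537.     2.2] -0.193 | now [ 570.5 -414.9  132.2] [ 1.7989e+02 -1.6000e-01 -6.7600e+00] t 38.95 F [ 0.2  0.8 -2.6]
```

>>> jog_arm:
  rows:
    - [[-6,-35,0],[0,0,-0.01]]
    - [[-13,-80,0],[0,0,-0.03]]
    - [[-20,-128,0],[0,0,-0.05]]
    - [[-28,-176,0],[0,0,-0.07]]
    - [[-36,-224,0],[0,0,-0.09]]
    - [[-44,-272,0],[0,0,-0.11]]
    - [[-52,-320,0],[0,0,-0.13]]
    - [[-59,-368,0],[0,0,-0.15]]
    - [[-67,-416,0],[0,0,-0.17]]
    - [[-74,-464,0],[0,0,-0.193]]

```text
time: 39.95
tool_pos: [548.7, 57.1, 127.7]
tcp_rot: [-180.0, 0.2, 4.3]
ft_force: [1.2, -0.3, -1.7]
finger_gap: 61.2
grip_force: 28.1
```

>>> jog_arm:
  rows:
    - [[0,0,0],[0,0,0]]
    - [[0,0,0],[0,0,0]]
    - [[0,0,0],[0,0,0]]

```text
time: 40.25
tool_pos: [550.0, 54.4, 128.6]
tcp_rot: [180.0, 0.1, 4.3]
ft_force: [-0.3, -0.8, -0.7]
finger_gap: 61.3
grip_force: 28.2
```

Run:
```python
from h import *
go(548.7,128.5,32,4.3)
```

```text
[  4.2 -74.   96.6] -0.0006 | now [550.   54.4 128.6] [1.7998e+02 1.4000e-01 4.2700e+00] t 40.25 F [-0.3 -0.8 -0.7]
```

>>> jog_arm:
  rows:
    - [[2,-35,10],[0,0,0]]
    - [[4,-65,40],[0,0,0]]
    - [[4,-74,70],[0,0,0]]
    - [[4,-74,88],[0,0,0]]
    - [[4,-74,96],[0,0,0]]
    - [[4,-74,96],[0,0,0]]
    - [[4,-74,96],[0,0,0]]
    - [[4,-74,96],[0,0,0]]

```text
time: 41.05
tool_pos: [550.7, 128.8, 35.6]
tcp_rot: [-180.0, -0.1, 4.2]
ft_force: [-0.0, 1.2, -1.3]
finger_gap: 61.7
grip_force: 28.2
```

Run:
```python
from h import *
go(548.7,128.5,19.5,4.3)
```

```text
[-2.   0.1 16.1] -0.0011 | now [550.7 128.8  35.6] [-1.7999e+02 -1.5000e-01  4.2300e+00] t 41.05 F [-0.   1.2 -1.3]
```

>>> jog_arm:
  rows:
    - [[-1.5,0,5],[0,0,0]]
    - [[-1.5,0,9],[0,0,0]]
    - [[-1.5,0,12],[0,0,0]]
    - [[-1.5,0,14],[0,0,0]]
    - [[-1.5,0,15],[0,0,0]]
    - [[-1.5,0,16],[0,0,0]]
    - [[-1.5,0,16],[0,0,0]]

```text
time: 41.75
tool_pos: [547.7, 129.2, 19.4]
tcp_rot: [180.0, 0.0, 4.3]
ft_force: [-9.8, -1.0, 16.0]
finger_gap: 61.7
grip_force: 30.3
```

>>> jog_arm:
  rows:
    - [[0,0,0],[0,0,0]]
    - [[0,0,0],[0,0,0]]
    - [[0,0,0],[0,0,0]]
    - [[0,0,0],[0,0,0]]
  grip: 85

```text
time: 42.15
tool_pos: [547.8, 129.2, 17.7]
tcp_rot: [180.0, 0.0, 4.3]
ft_force: [-0.6, -0.6, -0.3]
finger_gap: 85.1
grip_force: 0.0
```

>>> jog_arm:
  rows:
    - [[0,0,-20],[0,0,0]]
    - [[0,0,-60],[0,0,0]]
    - [[0,0,-100],[0,0,0]]
    - [[0,0,-145],[0,0,0]]
    - [[-40,0,-180],[0,0,0]]
    - [[-85,0,-190],[0,0,0]]
    - [[-130,20,-190],[0,0,0]]
    - [[-150,40,-190],[0,0,0]]
    - [[-150,60,-190],[0,0,0]]
    - [[-150,60,-190],[0,0,0]]

```text
time: 43.15
tool_pos: [402.6, 56.6, 208.3]
tcp_rot: [180.0, -0.1, 4.2]
ft_force: [-0.2, 0.3, 0.1]
finger_gap: 85.2
grip_force: 0.0
```

Run:
```python
from h import *
for n in('top','scene'):
    img,P,c=cloud(n); print(n)
    for a in ((300,700,-520,-200,29,45),(490,615,-180,200,38,50),(600,720,-150,230,80,130),(600,720,-150,230,48,62),(600,800,-150,190,21.5,28)):
        print('--')
        for o in ortho(P,img,*a): 
            if o[4]>20: print(*o)
    g=img[110:230,180:350] if n=='top' else img[110:280,150:370]
    cv2.imwrite(f'pics/f_{n}.png',cv2.resize(g,None,fx=3.5,fy=3.5,interpolation=cv2.INTER_CUBIC))
```

```text
top
--
[ 668.9 -260.3] [62.3 18.6] 46.7 37.6 43 [371 141]
[ 449.2 -409.6] [97.5 61.9] 0.4 35.5 830 [426 226]
[ 460.4 -281.2] [49.7 50.3] 89.4 33.6 292 [378 221]
--
[566.2 -99.1] [97.5 59.9] 3.3 43.4 762 [309 180]
[547.3 129.9] [98.3 60.1] 4.3 43.7 776 [223 186]
--
[664.9 -97.1] [10.2 56.1] 8.4 102.7 116 [310 139]
[646.2 136.4] [10.8 55. ] 4.6 102.2 119 [219 145]
--
[663.9 135.4] [58.7 11. ] 81.7 53.6 33 [221 143]
[653.8 -99.4] [16.8 59.5] 8.8 53.8 129 [310 146]
[635.2 135. ] [16.4 59.2] 2.9 53.8 132 [221 152]
--
[699.5 -93.1] [56.7 67.1] 12.2 23.9 237 [306 133]
[676.1 135.3] [65. 69.] 0.2 24.0 233 [223 140]
[627.1 123.5] [17.5 55.8] 19.0 24.1 49 [226 156]
[640.2 -78.7] [27.4 10.8] 84.0 23.1 24 [301 153]
[ 645.1 -114.2] [ 7.  33.3] 10.3 23.7 27 [314 152]
scene
--
[ 448.6 -411. ] [101.1  69.7] 2.0 37.5 287 [209 122]
[ 459.6 -284.6] [52.9 51.1] 84.2 35.5 119 [227 139]
[ 675.9 -252.4] [45.9 10.1] 20.8 39.3 31 [181 169]
--
[ 566.2 -100.9] [98.2 63.2] 3.2 45.3 400 [235 177]
[546.  128.9] [103.1  62.3] 5.6 45.4 510 [286 214]
--
[664.7 -97.7] [10.5 59.7] 8.3 99.3 108 [210 180]
[646.3 134.3] [11.1 57.8] 3.8 99.1 136 [264 220]
--
[ 665.  -100.1] [37.7 63.9] 8.8 55.6 122 [211 191]
[647.2 133. ] [36.9 60.4] 6.0 54.7 140 [263 231]
--
[694.6 -85.7] [ 72.7 101.2] 44.0 25.0 234 [208 202]
[665.2 132.1] [87.8 75.9] 7.8 25.3 284 [258 243]
```

View pics/f_top.png

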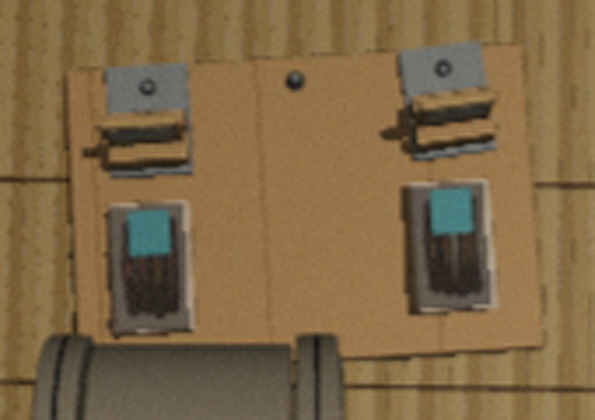

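View pics/f_scene.png

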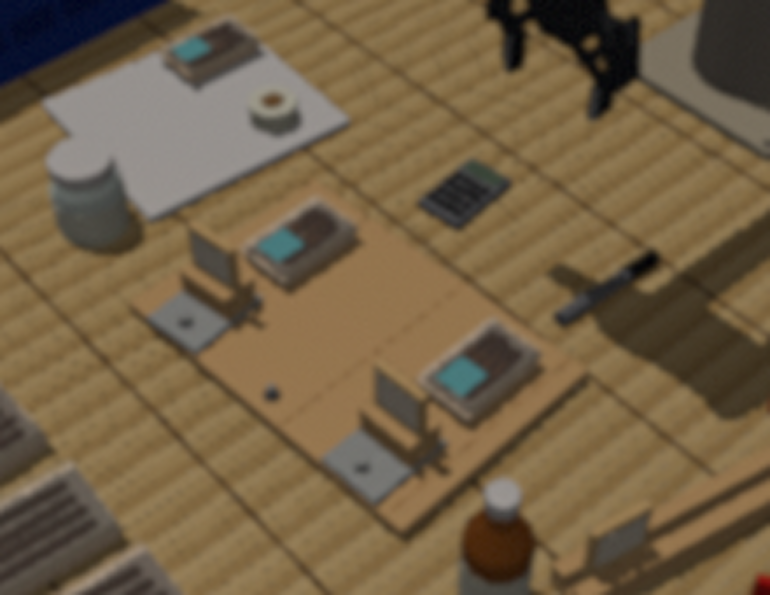

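The views show stand3 was knocked (yaw about 8.5° and about 4.5 mm off in -y, still on its pin). I will grip its block and square it.

Run:
```python
from h import *
go(664.3,-98.3,180,98.6)
```

```text
[249.2 175.2  28.1] -1.6473 | now [402.9  58.1 208.1] [-1.7998e+02 -3.0000e-02  4.2200e+00] t 43.25 F [1.  0.1 0.1]
```

>>> jog_arm:
  rows:
    - [[24,17,0],[0,0,-0.14]]
    - [[48,34,0],[0,0,-0.28]]
    - [[72,51,0],[0,0,-0.42]]
    - [[96,68,0],[0,0,-0.56]]
    - [[120,85,0],[0,0,-0.7]]
    - [[145,102,0],[0,0,-0.84]]
    - [[170,120,5],[0,0,-0.98]]
    - [[195,138,12],[0,0,-1.12]]
    - [[222,156,20],[0,0,-1.26]]
    - [[249,175,28],[0,0,-1.4]]
  grip: 55

```text
time: 44.25
tool_pos: [665.7, -97.1, 178.5]
tcp_rot: [-179.9, -0.0, 84.9]
ft_force: [-0.3, 0.8, -0.3]
finger_gap: 55.2
grip_force: 0.0
```

>>> jog_arm:
  rows:
    - [[0,0,0],[0,0,-0.13]]
    - [[0,0,0],[0,0,-0.247]]
    - [[0,0,0],[0,0,-0.247]]
    - [[0,0,0],[0,0,-0.247]]
    - [[0,0,0],[0,0,-0.247]]
    - [[0,0,0],[0,0,-0.247]]

```text
time: 44.85
tool_pos: [664.2, -97.4, 180.2]
tcp_rot: [180.0, 0.0, 98.6]
ft_force: [-0.1, -0.2, -0.6]
finger_gap: 55.0
grip_force: 0.0
```

Run:
```python
from h import *
go(664.3,-98.3,40,98.6)
img,P,c=cloud('scene')
for a in ((600,720,-150,-30,80,115),(600,720,-150,-30,48,62)):
    for o in ortho(P,img,*a): print(*o)
```

```text
[-9.000e-01 -1.000e-01  1.402e+02] -0.0002 | now [664.2 -97.4 180.2] [179.98   0.    98.59] t 44.85 F [-0.1 -0.2 -0.6]
[665.  -98.7] [10.4 55.4] 10.0 98.6 111 [210 180]
[663.7 -99.3] [39.4 59.1] 9.3 55.3 120 [211 190]
```

>>> jog_arm:
  rows:
    - [[-0.5,0,40],[0,0,0]]
    - [[-0.5,0,75],[0,0,0]]
    - [[-0.5,0,105],[0,0,0]]
    - [[-0.5,0,125],[0,0,0]]
    - [[-0.5,0,135],[0,0,0]]
    - [[-0.5,0,140],[0,0,0]]
    - [[-0.5,0,140],[0,0,0]]
    - [[-0.5,0,140],[0,0,0]]

```text
time: 45.7
tool_pos: [665.3, -98.5, 41.7]
tcp_rot: [179.9, 0.1, 98.7]
ft_force: [0.0, 0.4, 0.3]
finger_gap: 54.9
grip_force: 0.0
```

>>> jog_arm:
  rows:
    - [[0,0,0],[0,0,0]]
    - [[0,0,0],[0,0,0]]
    - [[0,0,0],[0,0,0]]
    - [[0,0,0],[0,0,0]]
    - [[0,0,0],[0,0,0]]
    - [[0,0,0],[0,0,0]]
  grip: 30
  force: 40

```text
time: 46.3
tool_pos: [664.5, -98.6, 41.9]
tcp_rot: [180.0, 0.0, 98.7]
ft_force: [-5.0, -0.7, 8.6]
finger_gap: 36.6
grip_force: 41.8
```

Run:
```python
from h import *
go(664,-93.7,41,94.3)
```

```text
[4.9 0.3 0.9] 0.0761 | now [664.5 -98.6  41.9] [1.7997e+02 4.0000e-02 9.8660e+01] t 46.3 F [-5.  -0.7  8.6]
```

>>> jog_arm:
  rows:
    - [[1,0,-0.5],[0,0,0.018]]
    - [[2.2,0.1,-0.5],[0,0,0.036]]
    - [[3.5,0.2,-0.5],[0,0,0.054]]
    - [[4.7,0.3,-0.5],[0,0,0.074]]
    - [[4.7,0.3,-0.5],[0,0,0.076]]
    - [[4.7,0.3,0],[0,0,0.076]]
    - [[4.7,0.3,0],[0,0,0.076]]

```text
time: 47.0
tool_pos: [664.2, -95.0, 41.9]
tcp_rot: [180.0, 0.1, 94.2]
ft_force: [-5.7, -4.3, 9.9]
finger_gap: 36.2
grip_force: 42.0
```

>>> jog_arm:
  rows:
    - [[0,0,0],[0,0,0]]
    - [[0,0,0],[0,0,0]]
    - [[0,0,0],[0,0,0]]
    - [[0,0,0],[0,0,0]]
  grip: 55

```text
time: 47.4
tool_pos: [663.9, -93.3, 39.8]
tcp_rot: [180.0, -0.0, 94.3]
ft_force: [-0.0, -0.1, -0.2]
finger_gap: 54.8
grip_force: 0.0
```

>>> jog_arm:
  rows:
    - [[0,0,-25],[0,0,0]]
    - [[0,0,-65],[0,0,0]]
    - [[0,0,-105],[0,0,0]]
    - [[0,0,-145],[0,0,0]]
    - [[0,-40,-160],[0,0,0]]
    - [[0,-90,-160],[0,0,0]]
    - [[0,-140,-160],[0,0,0]]
    - [[30,-190,-160],[0,0,0]]
    - [[80,-230,-160],[0,0,0]]
    - [[100,-240,-160],[0,0,0]]

```text
time: 48.4
tool_pos: [415.0, -11.3, 199.7]
tcp_rot: [180.0, -0.0, 94.2]
ft_force: [0.6, 1.0, 0.8]
finger_gap: 55.2
grip_force: 0.0
```

Run:
```python
from h import *
print(r.sense()['tool_pos'])
for n in('top','scene'):
    img,P,c=cloud(n); print(n)
    for a in ((490,615,-180,200,38,50),(600,720,-150,230,80,130),(600,720,-150,230,48,62)):
        print('--')
        for o in ortho(P,img,*a): 
            if o[4]>20: print(*o)
    if n=='top': cv2.imwrite(f'pics/g_{n}.png',cv2.resize(img[110:230,180:350],None,fx=3.5,fy=3.5,interpolation=cv2.INTER_CUBIC))
```

```text
[415.01081533 -11.26519627 199.65779252]
top
--
[566.6 -98.3] [96.5 58.9] 4.0 43.6 771 [309 180]
[547.4 130.7] [98.5 59.4] 5.0 43.8 784 [223 186]
--
[663.9 -93.1] [11.1 54.2] 4.7 103.1 119 [309 139]
[646.5 136.5] [10.1 55. ] 5.2 103.4 115 [219 145]
--
[682.3 -91.9] [11. 60.] 14.7 53.0 32 [307 138]
[663.9 134.9] [59.6 11.2] 81.7 53.7 34 [221 143]
[653.3 -95.9] [16.4 59.4] 4.8 53.6 137 [308 146]
[635.4 134.9] [16.7 58.9] 5.1 53.8 135 [221 153]
scene
--
[ 566.4 -100.3] [98.6 64.4] 4.8 45.3 401 [235 177]
[548.1 128.2] [100.6  63. ] 4.2 45.5 505 [287 213]
--
[664.7 -95.1] [11.  58.5] 4.6 98.7 104 [211 181]
[646.  134.9] [12.7 56.4] 2.4 99.7 134 [264 220]
--
[664.6 -96.9] [37.8 63.6] 5.3 55.2 122 [212 191]
[646.6 133.3] [37.6 61.6] 7.2 55.0 140 [264 231]
```

View pics/g_top.png

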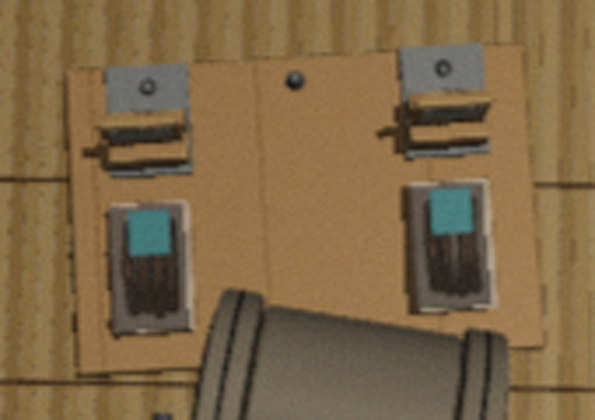

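The top view shows both stands square on their pins, plaques upright and packs straight behind. Handing in.

```bash
python3 -c "
from bench import r
print(r.hand_in())"
```

```text
the job is handed in; nothing more can be done
None
```

I handed the job in at about 48 s: both stands present sit flat and square on the two outer pins, each with a plaque home in its slot and a pack lying flat about 2 cm behind it. The right stand was knocked askew on its pin after its plaque was in; I gripped its block, squared it, and the last pictures showed everything in place. No verdict was returned at hand-in.

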